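Work the stuck stopper out of the green ink bottle

TASK

The glass stopper of the green ink bottle is stuck between the two cork cheeks of its seat. Hold it by its flat tab, rock it well over (about 15 degrees) first to one side and then to the other, across the flat faces of the tab, so that both cheeks are pushed back; then lift it out, lower it foot-down to the floor of the pewter tray and only there let go. Leave the amber bottle's stopper alone.

Things in the scene. Friction and masses are not known exactly. Their poses are not given: they have to be found in the camera images.
- green_tab (a point): Point to grip on the loose green glass stopper (100 g, 96 mm tall, starts upright): on its axis, 20 mm below its top, 76 mm above its foot, 121 mm above the counter at the start. Flat tab: 30 mm wide in x, 16 thick in y, 48 tall; z up. Below: stem, bead 30 mm across, tapered plug. The flat foot, 20 mm across, is what it leans about: towards +y or -y, freely up to 15 degrees and more.
- green_bottle: Squat green glass bottle, 90 mm across, fixed, on a 110 mm square cherry block. Origin on the counter under its axis, y = the stopper's y at the start. Rim 70 mm up; neck floor, where the stopper's foot stands, 45 mm up. Two cork cheeks on the rim (tops 88 mm up) overhang the stopper's bead by 4 mm: a straight pull is blocked. With both back 3 mm it lifts out; it is clear when raised 45 mm.
- green_cheek_left (a joint): Cork block, 36 mm wide, at the bottle's +y side: how far it is pushed back (towards +y), m: 0 as found, at most 0.010; it slides under about 2 N and stays where left. Leaning the stopper to +y pushes it: about 3 mm back at 8 degrees, 5 mm at 12, 6 mm at 15, less or more by as much as the stopper is held off-centre.
- green_cheek_right (a joint): The same cork block at the bottle's -y side: m pushed back (towards -y); leaning the stopper to -y pushes it back.
- tray: Grey pewter tray, fixed, open on top, empty: 200 mm along its x, 158 mm along its y, rim 22 mm high, walls and floor 4 mm thick. Origin: centre of its underside, on the counter; z up. The stopper standing in it has its tab point 80 mm above the counter.
- amber_tab (a point): The same point on the look-alike amber (orange-brown) stopper in an amber bottle of the same shape and size, to be left alone; its top is 141 mm above the counter. Green bottle, amber bottle and tray stand side by side in any order, 160 mm or more apart between centres.
There are look-alikes about, which are no part of the job. What is shaped like the part that bears green_tab but yellow is not meant. What is shaped like the green_bottle but purple or red is not meant.

How it is judged:
By the outcome, as a careful person would: the job done as asked, in the order asked, and still so for the second after the job is handed in, with the robot touching nothing.
It also fails if it takes over 48 s, if anything falls off the work surface, if the arm or the gripper's body presses on something with over 40 N, if the wrist force passes 120 N, or if a joint passes its speed limit or range.

ROBOT

A 6-joint arm with a two-finger parallel gripper is mounted at the origin on the work surface. World frame = base frame: x ahead of the robot, y to its left, z up, the work surface at z = 0. Lengths are in m, angles in rad, forces in N, time in s.
With the tool pointing down it reaches from about 0.35 to 0.975 m from the base axis. Payload 4.9 kg.
Tool frame: the origin (TCP) lies on the centre line of the jaws, within the pads' length; the fingertips stand 17 mm ahead of it and the grasp point (between the pads) lies 2 mm behind it; y points along the fingers, x is the direction in which the jaws open and shut, and the axes are right-handed (so a half turn about y gives the same grasp; the last joint's range is limited). The gripper opens to 85 mm and grips with 20 to 120 N. Pads are 22 mm wide; open, the fingers measure 114 mm over their backs; the gripper's body (76 mm by 85 mm) begins 54 mm behind the grasp point. The pads swing forward as they close: fully open they stand 13 mm farther back than shut.
Start: joints at [1.018, 0.053, 1.613, -0, 1.476, -0.119], TCP at [0.263, 0.567, 0.219] pointing down, gripper open.
Joint ranges: [-3.01, 3.01], [-1.01, 2.22], [0.06, 2.58], [-1.02, 4.17], [0.09, 2.62], [-3.14, 3.14]. Speed limits (rad/s): [2.57, 2.57, 3.14, 3.14, 3.14, 3.14].

INTERFACE

Orientations are given as a unit quaternion [x, y, z, w].
In Python, from rig import bot, imaging gives the robot as it stands.
- The arm moves only by the tool send_rows, never from a script. Its argument "deltas" is a list of rows, each a list of 3 entries, a list of its own where there are three numbers: the shift along the tool's x, y, z in m, then the turn, a rotation vector about the tool's x, y, z in degrees, then the opening in per cent of the stroke, from 0 (shut) to 100 (fully open). A call has 1 to 5 rows; each row shifts and turns the commanded pose from where the row before left it, along the tool's axes as they then stand; what a row does not reach is not made up. A row lasts 1/12 s, in which the tool goes at most 41.7 mm and 7.16 degrees, less where a joint would pass 70% of its speed; a pose out of reach is approached as far as the arm can. A call is refused whole if a number of a shift passes 0.0417 or a number of a turn 7.16, either way. A call with a gripper value outside its range is refused whole. The fingers move at their own pace and stop on an object; "squeeze" is the grip in N (left out, the last holds). Time passes only in rows, so rows that do not move let the fingers close. It gives the time, the measured TCP pose, the force and the opening at its end, in the units of the state.
- bot.read_state(): the state, without advancing time (a new reading comes with each control period).
- imaging.grab_frame(name): name is "side" or "top" or "wrist"; returns a dict with "frame" (420x560x3 uint8, red, green, blue), "depth" (420x560 float32, m along the optical axis (not along the pixel's ray), 0 where there is no reading), "fovy" (degrees; the focal length in pixels is half the picture's height over the tangent of half this angle, whatever the lens; pixels are square), "cx", "cy" (the principal point, pixels), "world_to_cam" (4x4, takes a point from world to camera coordinates). Camera axes: x right, y down, z forward; pixel columns grow to the right and rows downward; lengths in m; the calibration is good to about 2 mm. A picture is of the moment at which its call begins.
- bot.hand_in(): hands the job in, once; it reports no verdict.
Trained networks look in the newest picture that a camera, given by its name, has taken for a name from the list of things; names that differ only in an ending like _2 or _b are one class to them, and where a whole thing is asked for, a point or a joint stands for the part that bears it (a point fixed in the world has none). Each returns a list of dicts, best first, with "score" (0 to 1); they miss things now and then, are a little off and sometimes report something else, mostly with a low value. They report only what shows in the picture. A call takes as long as a camera call. They do not tell look-alikes from the thing itself.
- imaging.boxes_of(query, camera): "pixel" ([column, row] in pixels, amid what is visible of it).
The state is a dict: "time": time; "joint_pos": joint angles; "joint_vel": joint speeds; "joint_efforts": joint torques, N m; "tcp_pos": TCP position; "tool_rot": TCP orientation; "contact_force": force on the tool from outside, world axes, zero at the start; "wrist_torque": the same for the moment, N m; "grip_width": finger opening in m.
Only numpy, scipy, OpenCV 4.12 (cv2) and the standard library are available. Lean on these libraries where they do the work, as an engineer would, in place of code of your own. Each camera call takes 0.05 s, during which the arm holds its last target. There are 200 camera calls.

## Working session

There is one attempt and no reset: what is moved stays moved. The work goes in short steps, Python scripts to look and compute and a tool call to move; the robot and the scene stay as the last step left them, time stands still between calls to the robot, and variables do not carry over. Pictures are saved under pics/ and viewed, about 8 in all and at most 12, crops included, and the job is handed in when it is done.

Besides the shell and the picture viewer there is one more tool, called after ">>>" in YAML: its name, and indented under it one key for each argument. send_rows: Moves the arm, as the interface text tells. Its arguments: {"type":"object","properties":{"deltas":{"type":"array"},"squeeze":{"type":"number"}},"required":["deltas"]}

```bash
mkdir -p pics
cat > h.py <<'E'
import numpy as np, cv2
from rig import bot, imaging
def grab(n):
    f=imaging.grab_frame(n); f['n']=n; return f
def world(f,u,v,d=None):
    F=f['frame'].shape[0]/2/np.tan(np.radians(f['fovy'])/2)
    if d is None: d=f['depth'][v,u]
    p=np.stack([(u-f['cx'])/F*d,(v-f['cy'])/F*d,d,np.ones_like(d)],-1)
    return (p@np.linalg.inv(f['world_to_cam']).T)[...,:3]
def cloud(f):
    v,u=np.mgrid[:f['frame'].shape[0],:f['frame'].shape[1]]
    return world(f,u,v,f['depth'].astype(float))
def save(f,name): cv2.imwrite('pics/'+name+'.png',f['frame'][...,::-1])
E
python3 - <<'E'
from h import *
s=bot.read_state(); print(s)
for n in('top','side'):
    f=grab(n); save(f,n+'0'); np.savez('/tmp/'+n,**f)
    for q in('green_tab','green_bottle','tray','amber_tab'):
        print(n,q,[(np.round(b['pixel']),round(b['score'],2),np.round(world(f,*[int(x) for x in b['pixel']]),3)) for b in imaging.boxes_of(q,n)])
E
```

```text
{'time': 0.0, 'joint_pos': array([ 1.01797434e+00,  5.33559351e-02,  1.61429560e+00,  1.38753004e-06,
        1.47601443e+00, -1.18988772e-01]), 'joint_vel': array([-0.00170935, -0.00056335,  0.00010537,  0.00219062, -0.0015381 ,
       -0.0006847 ]), 'joint_efforts': array([ 8.88359336e-04, -3.93710303e+01, -3.70160866e+01, -1.35080331e-04,
        7.36505346e-03,  8.14101895e-06]), 'tcp_pos': array([0.26236755, 0.5665443 , 0.21776267]), 'tool_rot': array([ 0.59621038,  0.38001242, -0.38133327, -0.59557425]), 'contact_force': array([-0.09894248, -0.23071267, -0.18332968]), 'wrist_torque': array([-0.00279747, -0.01532222, -0.04197607]), 'grip_width': 0.08590494702298593}
top green_tab [(array([351., 250.]), 0.59, array([ 0.419, -0.207,  0.1  ])), (array([338., 154.]), 0.54, array([ 0.637, -0.185,  0.097])), (array([362., 198.]), 0.5, array([ 0.529, -0.231,  0.139]))]
top green_bottle [(array([303., 286.]), 0.63, array([ 0.339, -0.103,  0.041])), (array([350., 206.]), 0.61, array([ 0.517, -0.21 ,  0.087])), (array([412., 260.]), 0.59, array([ 0.393, -0.344,  0.087]))]
top tray [(array([175., 188.]), 0.91, array([0.581, 0.216, 0.004]))]
top amber_tab []
side green_tab [(array([360., 228.]), 0.76, array([ 0.629, -0.181,  0.073])), (array([294., 289.]), 0.67, array([ 0.411, -0.215,  0.055])), (array([344., 246.]), 0.58, array([ 0.517, -0.24 ,  0.127]))]
side green_bottle [(array([343., 282.]), 0.85, array([ 0.507, -0.254,  0.044])), (array([234., 288.]), 0.59, array([ 0.327, -0.125,  0.042])), (array([341., 361.]), 0.58, array([ 0.373, -0.386,  0.043]))]
side tray [(array([242., 180.]), 0.88, array([0.586, 0.209, 0.001]))]
side amber_tab [(array([291., 192.]), 0.81, array([ 0.563, -0.026,  0.111]))]
```

```bash
python3 -c "
import cv2,numpy as np
a=np.vstack([cv2.imread('pics/top0.png'),cv2.imread('pics/side0.png')]);cv2.imwrite('pics/both.png',cv2.resize(a,(400,600)))"
```

```text
(no output)
```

View pics/top0.png

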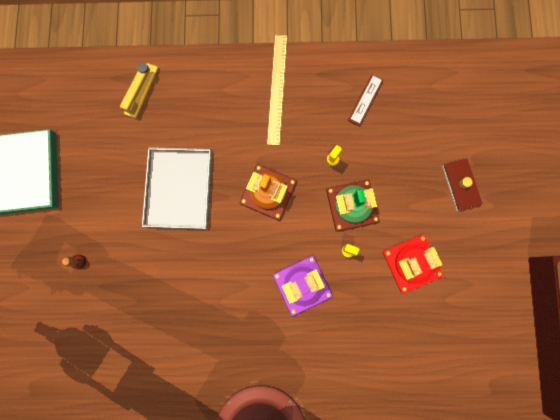

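View pics/side0.png

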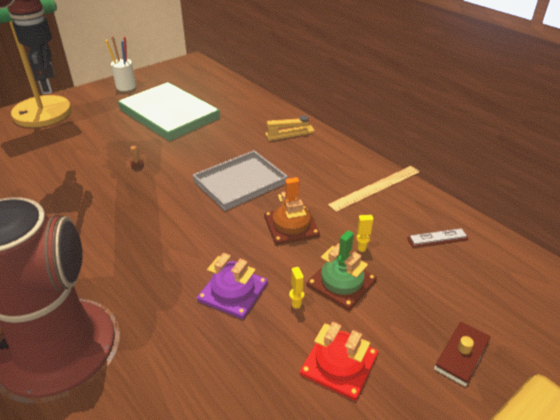

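The top view shows the green bottle at about (355,203) with its cheeks to the left and right. Amber is at (268,190) and the tray at (178,189). The purple and red bottles and the two yellow stoppers, at (335,156) and (350,251), are decoys.

```bash
cat > m.py <<'E'
from h import *
for n in('top','side'):
    f=dict(np.load('/tmp/%s.npz'%n)); P=cloud(f); hsv=cv2.cvtColor(f['frame'],cv2.COLOR_RGB2HSV)
    near=np.hypot(P[...,0]-.52,P[...,1]+.22)<.085
    H,S,V=[hsv[...,i].astype(int) for i in range(3)]
    tab=near&(P[...,2]>.098)&(H>45)&(H<90)
    q=P[tab]; print(n,'tab',len(q),q.mean(0).round(4),q.min(0).round(4),q.max(0).round(4))
    top=q[q[:,2]>.136]; print(' top face',len(top),top.mean(0).round(4) if len(top) else '')
    r=cv2.minAreaRect((q[:,:2]*1000).astype(np.float32)); print(' rect',r)
    ck=near&(P[...,2]>.083)&(P[...,2]<.094)&(H<35)
    c=P[ck]
    for nm,r_ in(('L',c[c[:,1]>-.222]),('R',c[c[:,1]<-.222])):
        print(' cork',nm,len(r_),r_.mean(0).round(4),cv2.minAreaRect((r_[:,:2]*1000).astype(np.float32)))
    b=near&(P[...,2]<.03)&(P[...,2]>.004)
    print(' block',P[b].mean(0).round(4),P[b][:,2].max(),cv2.minAreaRect((P[b][:,:2]*1000).astype(np.float32)))
    g=near&(P[...,2]>.03)&(H>45)&(H<90)&(P[...,2]<.08); print(' glass',cv2.minEnclosingCircle((P[g][:,:2]*1000).astype(np.float32)))
    t=(np.hypot(P[...,0]-.58,P[...,1]-.21)<.17)&(P[...,2]>.017)&(P[...,2]<.027)
    l,lab,st,ce=cv2.connectedComponentsWithStats(t.astype(np.uint8))
    k=1+st[1:,4].argmax(); print(' tray',cv2.minAreaRect((P[lab==k][:,:2]*1000).astype(np.float32)))
    a=(np.hypot(P[...,0]-.55,P[...,1]+.0)<.085)&(P[...,2]>.11); print(' amber',P[a].mean(0).round(3))
E
python3 m.py
python3 - <<'E'
from h import *
from scipy.spatial.transform import Rotation as R
print(R.from_quat(bot.read_state()['tool_rot']).as_matrix().round(3))
for n,c in(('top',(355,203)),('side',(343,260))):
    im=cv2.imread('pics/%s0.png'%n)[c[1]-40:c[1]+40,c[0]-40:c[0]+40]
    cv2.imwrite('/tmp/%s.png'%n,cv2.resize(im,(400,400),interpolation=3))
cv2.imwrite('pics/crop.png',np.hstack([cv2.imread('/tmp/top.png'),cv2.imread('/tmp/side.png')]))
E
```

```text
top tab 154 [ 0.5291 -0.2264  0.1324] [ 0.5152 -0.2381  0.0981] [ 0.546  -0.2186  0.1448]
 top face 101 [ 0.5306 -0.228   0.1403]
 rect ((530.6103515625, -228.3014678955078), (29.670516967773438, 16.628442764282227), 11.867725372314453)
 cork L 120 [ 0.527  -0.2091  0.0878] ((526.99609375, -209.23963928222656), (36.10087203979492, 16.65059471130371), 10.465109825134277)
 cork R 80 [ 0.5328 -0.2507  0.0877] ((534.9805297851562, -251.46815490722656), (14.612388610839844, 37.67801284790039), 87.84610748291016)
 block [ 0.5226 -0.2189  0.0137] 0.029472496517338076 ((527.2698364257812, -219.87232971191406), (147.0110626220703, 149.99139404296875), 30.790618896484375)
 glass ((530.442138671875, -228.26161193847656), 44.35410690307617)
 tray ((579.0375366210938, 207.68788146972656), (159.27308654785156, 200.8035125732422), 87.52676391601562)
 amber [ 0.565 -0.02   0.136]
side tab 228 [ 0.5265 -0.2353  0.126 ] [ 0.5159 -0.2421  0.0985] [ 0.5441 -0.2232  0.1429]
 top face 85 [ 0.5303 -0.2324  0.1398]
 rect ((530.2151489257812, -232.0966033935547), (29.20707130432129, 15.65506362915039), 10.665058135986328)
 cork L 77 [ 0.5219 -0.2111  0.0871] ((527.2979125976562, -211.38754272460938), (36.34165573120117, 16.362314224243164), 11.512701034545898)
 cork R 132 [ 0.5345 -0.2495  0.0869] ((533.16552734375, -238.85443115234375), (38.91552734375, 40.8095588684082), 10.305753707885742)
 block [ 0.5095 -0.2509  0.014 ] 0.02998239381782064 ((531.544189453125, -231.4656524658203), (112.3236083984375, 110.29149627685547), 11.114889144897461)
 glass ((529.1983642578125, -232.98036193847656), 43.50874710083008)
 tray ((579.725341796875, 205.10238647460938), (165.3490753173828, 201.999267578125), 87.81877136230469)
 amber [ 0.564 -0.025  0.129]
[[ 0.42  -0.    -0.907]
 [ 0.907 -0.     0.42 ]
 [-0.    -1.     0.   ]]
```

View pics/crop.png

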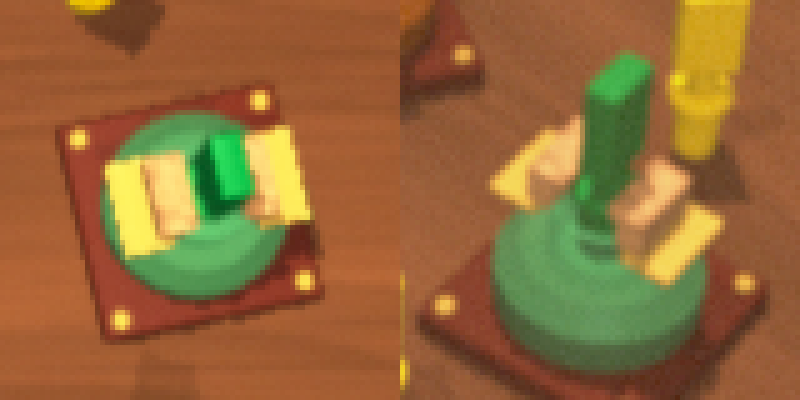

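Stopper axis is at about (0.530, -0.230), with its frame yawed about 11°. I'll turn the tool so the jaws open along the bottle's y, then travel over.

>>> send_rows:
  deltas:
    - [[0, 0, 0], [0, -7.16, 0], 100]
    - [[0, 0, 0], [0, -7.16, 0], 100]
    - [[0, 0, 0], [0, -7.16, 0], 100]
    - [[0, 0, 0], [0, -7.16, 0], 100]
    - [[0, 0, 0], [0, -7.16, 0], 100]
  squeeze: 40

```text
time: 0.92
tcp_pos: [0.2627, 0.5671, 0.219]
tool_rot: [0.448, 0.547, -0.547, -0.448]
contact_force: [0.7, -1.0, -0.3]
grip_width: 0.0853
```

>>> send_rows:
  deltas:
    - [[-0.041, 0, -0.0055], [0, 0, 0], 100]
    - [[-0.041, 0, -0.0055], [0, 0, 0], 100]
    - [[-0.041, 0, -0.0055], [0, 0, 0], 100]
    - [[-0.041, 0, -0.0055], [0, 0, 0], 100]
    - [[-0.041, 0, -0.0055], [0, 0, 0], 100]

```text
time: 1.33
tcp_pos: [0.3287, 0.3694, 0.219]
tool_rot: [0.45, 0.546, -0.545, -0.45]
contact_force: [1.3, -0.3, -0.3]
grip_width: 0.0854
```

>>> send_rows:
  deltas:
    - [[-0.041, 0, -0.0055], [0, 0, 0], 100]
    - [[-0.041, 0, -0.0055], [0, 0, 0], 100]
    - [[-0.041, 0, -0.0055], [0, 0, 0], 100]
    - [[-0.041, 0, -0.0055], [0, 0, 0], 100]
    - [[-0.041, 0, -0.0055], [0, 0, 0], 100]

```text
time: 1.75
tcp_pos: [0.3947, 0.1732, 0.2194]
tool_rot: [0.45, 0.546, -0.545, -0.45]
contact_force: [0.8, -0.0, -0.7]
grip_width: 0.0856
```

>>> send_rows:
  deltas:
    - [[-0.041, 0, -0.0055], [0, 0, 0], 100]
    - [[-0.041, 0, -0.0055], [0, 0, 0], 100]
    - [[-0.041, 0, -0.0055], [0, 0, 0], 100]
    - [[-0.041, 0, -0.0055], [0, 0, 0], 100]
    - [[-0.041, 0, -0.0055], [0, 0, 0], 100]

```text
time: 2.17
tcp_pos: [0.4607, -0.0232, 0.2194]
tool_rot: [0.451, 0.546, -0.545, -0.45]
contact_force: [0.8, 0.8, 0.6]
grip_width: 0.0853
```

```bash
cat >> h.py <<'E'
from scipy.spatial.transform import Rotation as R
def go(target,yaw=11.):
    "tool-frame shift and rotvec (deg) from the present pose to target, tool down, jaws along the bottle's y"
    s=bot.read_state(); r=R.from_quat(s['tool_rot'])
    a=np.radians(yaw); x=np.array([-np.sin(a),np.cos(a),0]); y=np.array([0,0,-1.])
    T=R.from_matrix(np.stack([x,y,np.cross(x,y)],1))
    print('t',round(s['time'],2),'tcp',s['tcp_pos'].round(4),'q',s['joint_pos'].round(2),'w',round(s['grip_width'],4),'F',s['contact_force'].round(1))
    print(' shift(tool now)',r.inv().apply(np.array(target)-s['tcp_pos']).round(4),'turn',(r.inv()*T).as_rotvec(degrees=True).round(2))
E
python3 -c "
from h import *
go((.530,-.230,.219))"
```

```text
t 2.17 tcp [ 0.4607 -0.0232  0.2194] q [-0.21 -0.36  1.98  0.    1.52 -1.97] w 0.0853 F [0.8 0.8 0.6]
 shift(tool now) [-0.2162  0.0006 -0.0288] turn [ 0.08 -0.08 -0.02]
```

>>> send_rows:
  deltas:
    - [[-0.041, 0, -0.0055], [0, 0, 0], 100]
    - [[-0.041, 0, -0.0055], [0, 0, 0], 100]
    - [[-0.041, 0, -0.0055], [0, 0, 0], 100]
    - [[-0.041, 0, -0.0055], [0, 0, 0], 100]
    - [[-0.04, 0, -0.0055], [0, 0, 0], 100]

```text
time: 2.58
tcp_pos: [0.5265, -0.2185, 0.2192]
tool_rot: [0.45, 0.545, -0.545, -0.45]
contact_force: [0.7, 1.2, 0.2]
grip_width: 0.0852
```

>>> send_rows:
  deltas:
    - [[-0.012, 0, -0.0015], [0, 0, 0], 100]
    - [[0, 0, 0], [0, 0, 0], 100]
    - [[0, 0, 0], [0, 0, 0], 100]

```text
time: 2.83
tcp_pos: [0.5298, -0.2276, 0.2187]
tool_rot: [0.45, 0.545, -0.545, -0.451]
contact_force: [-1.1, -0.7, 0.0]
grip_width: 0.0851
```

Run:
```python
from h import *
go((.530,-.230,.219))
for n in('wrist','side'):
    f=grab(n); save(f,n+'1'); P=cloud(f); hsv=cv2.cvtColor(f['frame'],cv2.COLOR_RGB2HSV); H=hsv[...,0].astype(int)
    m=(np.hypot(P[...,0]-.53,P[...,1]+.23)<.04)&(P[...,2]>.098)&(P[...,2]<.15)&(H>45)&(H<90)
    q=P[m]; print(n,len(q))
    if len(q):
        t=q[q[:,2]>.135]; print(cv2.minAreaRect((t[:,:2]*1000).astype(np.float32)),t[:,2].mean())
    if n=='wrist':
        for lo,hi,nm in((-.225,-.19,'L'),(-.27,-.236,'R')):
            c=P[(abs(P[...,0]-.53)<.04)&(P[...,1]>lo)&(P[...,1]<hi)&(P[...,2]>.083)&(P[...,2]<.094)&(H<35)]
            if len(c): print(nm,len(c),cv2.minAreaRect((c[:,:2]*1000).astype(np.float32)))
```

```text
t 2.83 tcp [ 0.5298 -0.2276  0.2187] q [-0.54 -0.06  1.73  0.    1.48 -2.3 ] w 0.0851 F [-1.1 -0.7  0. ]
 shift(tool now) [-0.0024 -0.0003  0.0002] turn [-0.03 -0.11  0.07]
wrist 781
((531.0015869140625, -229.55227661132812), (29.545440673828125, 15.38950252532959), 11.208212852478027) 0.13972012617032603
L 588 ((527.2658081054688, -210.0341796875), (35.73722839355469, 16.64031410217285), 12.192853927612305)
R 585 ((535.5183715820312, -248.187255859375), (36.8716926574707, 17.07171630859375), 11.22127914428711)
side 235
((531.3363647460938, -231.66183471679688), (29.353517532348633, 15.64431381225586), 15.905021667480469) 0.13943374331510397
```

View pics/wrist1.png

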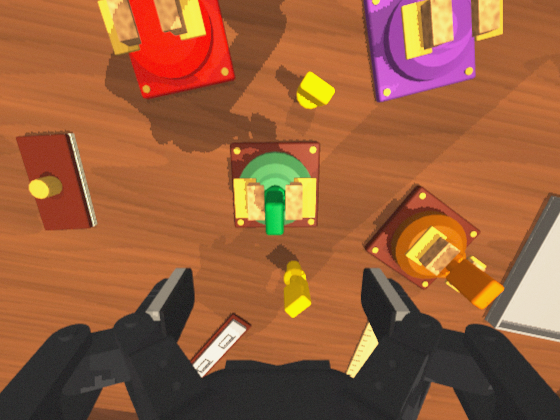

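The wrist view shows the green tab at (275,210) between its two corks, square with the jaws. The fused axis is (0.5307, -0.2298), yaw 11°. I'll descend with the jaws part-closed.

>>> send_rows:
  deltas:
    - [[-0.0024, 0.02, -0.0004], [0, 0, 0], 60]
    - [[0, 0.025, 0], [0, 0, 0], 45]
    - [[0, 0.025, 0], [0, 0, 0], 45]
    - [[0, 0.02, 0], [0, 0, 0], 45]
    - [[0, 0.0085, 0], [0, 0, 0], 45]

```text
time: 3.35
tcp_pos: [0.5288, -0.227, 0.1171]
tool_rot: [-0.448, -0.546, 0.546, 0.451]
contact_force: [-0.3, 0.1, -0.9]
grip_width: 0.0383
```

>>> send_rows:
  deltas:
    - [[0, 0, 0], [0, 0, 0], 45]
    - [[0, 0, 0], [0, 0, 0], 45]
    - [[0, 0, 0], [0, 0, 0], 45]

```text
time: 3.6
tcp_pos: [0.5319, -0.2299, 0.1226]
tool_rot: [0.451, 0.546, -0.545, -0.449]
contact_force: [1.5, 0.4, 0.3]
grip_width: 0.0383
```

Run:
```python
from h import *
go((.5307,-.2298,.120))
f=grab('wrist'); save(f,'wrist2')
```

```text
t 3.6 tcp [ 0.5319 -0.2299  0.1226] q [-0.54  0.02  1.81  0.    1.31 -2.3 ] w 0.0383 F [1.5 0.4 0.3]
 shift(tool now) [0.0004 0.0026 0.0011] turn [ 0.14 -0.01 -0.12]
```

View pics/wrist2.png

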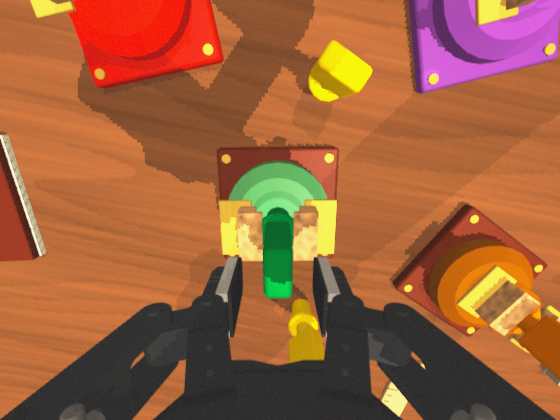

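Jaw tips at columns 240 and 315 straddle the tab at 278, so it is centred. Closing.

>>> send_rows:
  deltas:
    - [[0, 0.001, 0.0005], [0, 0, 0], 30]
    - [[0, 0, 0], [0, 0, 0], 22]
    - [[0, 0, 0], [0, 0, 0], 15]
    - [[0, 0, 0], [0, 0, 0], 0]
    - [[0, 0, 0], [0, 0, 0], 0]
  squeeze: 45

```text
time: 4.07
tcp_pos: [0.531, -0.2304, 0.1208]
tool_rot: [0.451, 0.546, -0.545, -0.449]
contact_force: [-0.5, 1.0, 4.5]
grip_width: 0.0146
```

>>> send_rows:
  deltas:
    - [[0, 0, 0], [0, 0, 0], 0]
    - [[0, 0, 0], [0, 0, 0], 0]
    - [[0, 0, 0], [0, 0, 0], 0]
    - [[0, 0, 0], [0, 0, 0], 0]

```text
time: 4.4
tcp_pos: [0.531, -0.2304, 0.1207]
tool_rot: [0.451, 0.546, -0.545, -0.449]
contact_force: [0.1, 0.6, 5.8]
grip_width: 0.0144
```

Run:
```python
from h import *
go((.5307,-.2298,.120))
s=bot.read_state(); print(s['wrist_torque'])
# arc plan: turn w deg per row about tool z (world -> bottle -x direction), pivot at foot
h=s['tcp_pos'][2]-.045
for w in(2.5,3,4):
    a=np.radians(w); print(w,'shift per row in tool (x,y):',round(h*np.sin(a),4),round(h*(1-np.cos(a)),5))
print(R.from_quat(s['tool_rot']).as_matrix().round(3))
```

```text
t 4.4 tcp [ 0.531  -0.2304  0.1207] q [-0.54  0.02  1.81  0.    1.3  -2.3 ] w 0.0144 F [0.1 0.6 5.8]
 shift(tool now) [0.0007 0.0007 0.0002] turn [ 0.08 -0.06 -0.07]
[ 0.06924105  0.0024653  -0.01329443]
2.5 shift per row in tool (x,y): 0.0033 7e-05
3 shift per row in tool (x,y): 0.004 0.0001
4 shift per row in tool (x,y): 0.0053 0.00018
[[-0.19   0.002 -0.982]
 [ 0.982 -0.001 -0.19 ]
 [-0.001 -1.    -0.001]]
```

Gripped. Rocking towards +y about the foot's edge.

>>> send_rows:
  deltas:
    - [[0.002, -0.0007, 0], [0, 0, 1.5], 0]
    - [[0.002, -0.0002, 0], [0, 0, 1.5], 0]
    - [[0.002, -0.0002, 0], [0, 0, 1.5], 0]
    - [[0.002, -0.0002, 0], [0, 0, 1.5], 0]
    - [[0.002, -0.0002, 0], [0, 0, 1.5], 0]

```text
time: 4.82
tcp_pos: [0.5287, -0.2203, 0.121]
tool_rot: [-0.486, -0.514, 0.574, 0.412]
contact_force: [0.1, -2.0, 4.5]
grip_width: 0.0143
```

>>> send_rows:
  deltas:
    - [[0.002, -0.0002, 0], [0, 0, 1.5], 0]
    - [[0.002, -0.0002, 0], [0, 0, 1.5], 0]
    - [[0.002, -0.0002, 0], [0, 0, 1.5], 0]
    - [[0.002, -0.0002, 0], [0, 0, 1.5], 0]
    - [[0.002, -0.0002, 0], [0, 0, 1.5], 0]

```text
time: 5.23
tcp_pos: [0.5267, -0.2103, 0.12]
tool_rot: [-0.518, -0.481, 0.6, 0.374]
contact_force: [0.9, -2.4, 4.0]
grip_width: 0.0141
```

>>> send_rows:
  deltas:
    - [[0, 0, 0], [0, 0, 0.8], 0]
    - [[0, 0, 0], [0, 0, 0], 0]
    - [[0, 0, 0], [0, 0, 0], 0]

```text
time: 5.48
tcp_pos: [0.5266, -0.2099, 0.1199]
tool_rot: [-0.521, -0.478, 0.602, 0.37]
contact_force: [0.3, -1.1, 5.6]
grip_width: 0.0146
```

```bash
cat > ck.py <<'E'
from h import *
import sys
go((.531,-.2304,.1207))
for n in('side','top','wrist'):
    f=grab(n); save(f,n+sys.argv[1]); P=cloud(f); hsv=cv2.cvtColor(f['frame'],cv2.COLOR_RGB2HSV); H=hsv[...,0].astype(int)
    a=np.radians(11); d=P-np.array([.531,-.2298,0]); by=-np.sin(a)*d[...,0]+np.cos(a)*d[...,1]; bx=np.cos(a)*d[...,0]+np.sin(a)*d[...,1]
    m=(abs(bx)<.016)&(abs(by)<.045)&(P[...,2]>.083)&(P[...,2]<.092)&(H<35)&(hsv[...,1]>40)&(hsv[...,2]>100)
    L=by[m&(by>0)]; Rr=by[m&(by<0)]
    for nm,v in(('L',L),('R',Rr)):
        print(n,nm,len(v),(np.percentile(v,[3,50,97])*1000).round(1) if len(v)>5 else '')
E
python3 ck.py 3
```

```text
t 5.48 tcp [ 0.5266 -0.2099  0.1199] q [-0.39 -0.08  1.94 -0.25  1.14 -2.07] w 0.0146 F [ 0.3 -1.1  5.6]
 shift(tool now) [-0.0204  0.0049 -0.0004] turn [ 1.000e-02 -1.000e-02 -1.583e+01]
side L 37 [17.  27.5 34.2]
side R 106 [-29.3 -21.7 -12.8]
top L 0 
top R 43 [-26.5 -21.  -11.8]
wrist L 852 [20.6 29.1 35.6]
wrist R 972 [-26.9 -18.  -10.4]
```

Left cheek is pushed back about 7 mm. Back upright, then the other side.

>>> send_rows:
  deltas:
    - [[-0.002, 0.0002, 0], [0, 0, -1.6], 0]
    - [[-0.002, 0.0002, 0], [0, 0, -1.6], 0]
    - [[-0.002, 0.0002, 0], [0, 0, -1.6], 0]
    - [[-0.002, 0.0002, 0], [0, 0, -1.6], 0]
    - [[-0.002, 0.0002, 0], [0, 0, -1.6], 0]

```text
time: 6.05
tcp_pos: [0.5286, -0.2202, 0.1209]
tool_rot: [-0.486, -0.514, 0.574, 0.412]
contact_force: [1.4, -1.3, 4.8]
grip_width: 0.0143
```

>>> send_rows:
  deltas:
    - [[-0.002, 0.0003, 0], [0, 0, -1.6], 0]
    - [[-0.002, 0.0003, 0], [0, 0, -1.6], 0]
    - [[-0.002, 0.0003, 0], [0, 0, -1.6], 0]
    - [[-0.002, 0.0003, 0], [0, 0, -1.6], 0]
    - [[-0.0022, 0.0003, 0], [0, 0, -1.4], 0]

```text
time: 6.47
tcp_pos: [0.5307, -0.2307, 0.1207]
tool_rot: [0.45, 0.546, -0.545, -0.45]
contact_force: [0.3, -0.5, 6.9]
grip_width: 0.0147
```

```bash
python3 -c "
from h import *
go((.531,-.2304,.1207))"
```

```text
t 6.47 tcp [ 0.5307 -0.2307  0.1207] q [-0.54  0.02  1.81  0.    1.31 -2.3 ] w 0.0147 F [ 0.3 -0.5  6.9]
 shift(tool now) [ 0.0002 -0.     -0.0003] turn [ 0.05 -0.08  0.11]
```

>>> send_rows:
  deltas:
    - [[-0.002, -0.0005, 0], [0, 0, -1.6], 0]
    - [[-0.002, -0.0002, 0], [0, 0, -1.6], 0]
    - [[-0.002, -0.0002, 0], [0, 0, -1.6], 0]
    - [[-0.002, -0.0002, 0], [0, 0, -1.6], 0]
    - [[-0.002, -0.0002, 0], [0, 0, -1.6], 0]

```text
time: 6.88
tcp_pos: [0.5323, -0.24, 0.121]
tool_rot: [0.41, 0.576, -0.512, -0.488]
contact_force: [-0.2, -0.9, 5.2]
grip_width: 0.0144
```

>>> send_rows:
  deltas:
    - [[-0.002, -0.0002, 0], [0, 0, -1.6], 0]
    - [[-0.002, -0.0002, 0], [0, 0, -1.6], 0]
    - [[-0.002, -0.0002, 0], [0, 0, -1.6], 0]
    - [[-0.002, -0.0002, 0], [0, 0, -1.5], 0]
    - [[-0.002, -0.0002, 0], [0, 0, -1.5], 0]

```text
time: 7.3
tcp_pos: [0.5341, -0.2495, 0.1199]
tool_rot: [0.37, 0.603, -0.477, -0.522]
contact_force: [-0.2, 0.0, 3.8]
grip_width: 0.0146
```

>>> send_rows:
  deltas:
    - [[0, 0, 0], [0, 0, 0], 0]
    - [[0, 0, 0], [0, 0, 0], 0]

```text
time: 7.47
tcp_pos: [0.534, -0.2495, 0.1197]
tool_rot: [0.37, 0.603, -0.477, -0.522]
contact_force: [0.6, -0.2, 5.6]
grip_width: 0.0145
```

```bash
python3 ck.py 4
```

```text
t 7.47 tcp [ 0.534  -0.2495  0.1197] q [-0.66  0.18  1.67  0.18  1.51 -2.45] w 0.0145 F [ 0.6 -0.2  5.6]
 shift(tool now) [ 0.0189  0.0044 -0.0007] turn [ 1.000e-02 -1.000e-01  1.603e+01]
side L 99 [17.1 25.2 34.5]
side R 109 [-35.3 -27.  -18.7]
top L 106 [20.  28.4 36.3]
top R 8 [-29.3 -24.4 -16.8]
wrist L 944 [18.5 26.  35. ]
wrist R 837 [-33.9 -27.4 -18.9]
```

View pics/wrist4.png

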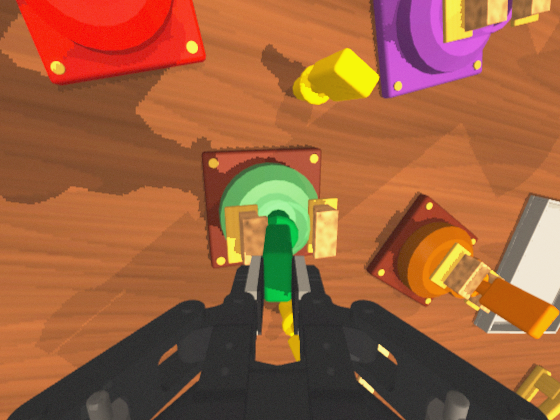

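Both corks are now back about 6–7 mm, with outer edges at ±34–36 mm from ±28. Returning upright, then lifting.

>>> send_rows:
  deltas:
    - [[0.0019, 0.0002, 0], [0, 0, 1.6], 0]
    - [[0.0019, 0.0002, 0], [0, 0, 1.6], 0]
    - [[0.0019, 0.0002, 0], [0, 0, 1.6], 0]
    - [[0.0019, 0.0002, 0], [0, 0, 1.6], 0]
    - [[0.0019, 0.0002, 0], [0, 0, 1.6], 0]

```text
time: 8.03
tcp_pos: [0.5321, -0.2395, 0.1209]
tool_rot: [0.411, 0.575, -0.513, -0.487]
contact_force: [0.4, 0.9, 5.1]
grip_width: 0.0144
```

>>> send_rows:
  deltas:
    - [[0.0019, 0.0002, 0], [0, 0, 1.6], 0]
    - [[0.0019, 0.0002, 0], [0, 0, 1.6], 0]
    - [[0.0019, 0.0002, 0], [0, 0, 1.6], 0]
    - [[0.0019, 0.0002, 0], [0, 0, 1.6], 0]
    - [[0.0019, 0.0002, 0], [0, 0, 1.6], 0]

```text
time: 8.45
tcp_pos: [0.5303, -0.2297, 0.1208]
tool_rot: [-0.45, -0.545, 0.545, 0.45]
contact_force: [-1.2, 3.1, 7.9]
grip_width: 0.0142
```

```bash
python3 -c "
from h import *
go((.531,-.2301,.1210))"
```

```text
t 8.45 tcp [ 0.5303 -0.2297  0.1208] q [-0.54  0.02  1.81 -0.    1.31 -2.3 ] w 0.0142 F [-1.2  3.1  7.9]
 shift(tool now) [-0.0006 -0.0002 -0.0006] turn [-0.02 -0.07  0.  ]
```

>>> send_rows:
  deltas:
    - [[-0.0005, -0.002, -0.0004], [0, 0, 0], 0]
    - [[0, -0.004, 0], [0, 0, 0], 0]
    - [[0, -0.005, 0], [0, 0, 0], 0]
    - [[0, -0.005, 0], [0, 0, 0], 0]

```text
time: 8.78
tcp_pos: [0.5302, -0.2314, 0.1358]
tool_rot: [-0.45, -0.544, 0.546, 0.45]
contact_force: [-0.4, -0.0, -0.4]
grip_width: 0.0143
```

>>> send_rows:
  deltas:
    - [[0, -0.008, 0], [0, 0, 0], 0]
    - [[0, -0.01, 0], [0, 0, 0], 0]
    - [[0, -0.01, 0], [0, 0, 0], 0]
    - [[0, -0.012, 0], [0, 0, 0], 0]
    - [[0, -0.015, 0], [0, 0, 0], 0]

```text
time: 9.2
tcp_pos: [0.5307, -0.2313, 0.1927]
tool_rot: [-0.451, -0.545, 0.546, 0.449]
contact_force: [-0.1, -0.1, -1.7]
grip_width: 0.0144
```

```bash
python3 ck.py 5; python3 -c "
from h import *
go((.579,.2065,.25))"
```

```text
t 9.2 tcp [ 0.5307 -0.2313  0.1927] q [-0.54 -0.04  1.75 -0.    1.43 -2.3 ] w 0.0144 F [-0.1 -0.1 -1.7]
 shift(tool now) [ 0.0011  0.072  -0.0005] turn [-0.03 -0.06 -0.17]
side L 97 [17.3 25.3 33.9]
side R 109 [-35.7 -26.9 -18.7]
top L 0 
top R 45 [-32.6 -25.1 -17.1]
wrist L 599 [19.1 27.1 35.3]
wrist R 592 [-33.3 -25.3 -17. ]
t 9.35 tcp [ 0.5321 -0.2321  0.1944] q [-0.54 -0.04  1.75 -0.    1.43 -2.3 ] w 0.0147 F [-0.5 -0.5 -2.1]
 shift(tool now) [ 0.4213 -0.0579 -0.1295] turn [ 0.19 -0.06 -0.37]
```

View pics/side5.png

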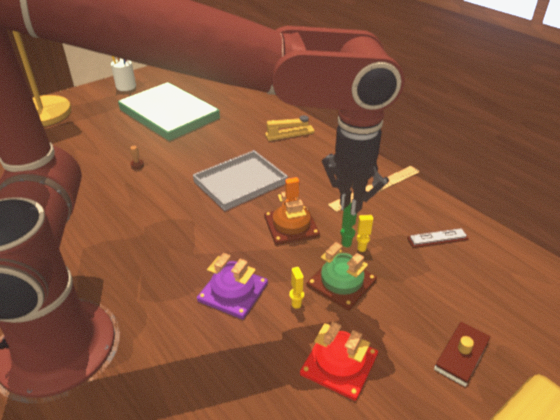

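The stopper is out and held, hanging at (347,225); the tray at (240,180) is empty. I'll raise it above the amber top before crossing.

>>> send_rows:
  deltas:
    - [[0, -0.014, 0], [0, 0, 0], 0]
    - [[0, -0.014, 0], [0, 0, 0], 0]
    - [[0, -0.014, 0], [0, 0, 0], 0]
    - [[0, -0.014, 0], [0, 0, 0], 0]
    - [[0, -0.014, 0], [0, 0, 0], 0]

```text
time: 9.77
tcp_pos: [0.5311, -0.2312, 0.2639]
tool_rot: [-0.451, -0.545, 0.546, 0.449]
contact_force: [0.5, -0.1, -0.7]
grip_width: 0.0147
```

>>> send_rows:
  deltas:
    - [[0.015, 0, -0.005], [0, 0, 0], 0]
    - [[0.03, 0, -0.009], [0, 0, 0], 0]
    - [[0.035, 0, -0.011], [0, 0, 0], 0]
    - [[0.035, 0, -0.011], [0, 0, 0], 0]
    - [[0.035, 0, -0.011], [0, 0, 0], 0]

```text
time: 10.18
tcp_pos: [0.5488, -0.0736, 0.2628]
tool_rot: [-0.452, -0.545, 0.546, 0.449]
contact_force: [0.5, 0.7, -1.3]
grip_width: 0.0147
```

>>> send_rows:
  deltas:
    - [[0.035, 0, -0.011], [0, 0, 0], 0]
    - [[0.035, 0, -0.011], [0, 0, 0], 0]
    - [[0.035, 0, -0.011], [0, 0, 0], 0]
    - [[0.035, 0, -0.011], [0, 0, 0], 0]
    - [[0.035, 0, -0.011], [0, 0, 0], 0]

```text
time: 10.6
tcp_pos: [0.5696, 0.1092, 0.2622]
tool_rot: [-0.451, -0.545, 0.546, 0.449]
contact_force: [0.3, -0.5, -1.1]
grip_width: 0.0145
```

>>> send_rows:
  deltas:
    - [[0.035, 0, -0.011], [0, 0, 0], 0]
    - [[0.03, 0, -0.009], [0, 0, 0], 0]
    - [[0.02, 0, -0.006], [0, 0, 0], 0]
    - [[0.01, 0, -0.003], [0, 0, 0], 0]
    - [[0, 0, 0], [0, 0, 0], 0]

```text
time: 11.02
tcp_pos: [0.5799, 0.2079, 0.2611]
tool_rot: [-0.45, -0.545, 0.547, 0.448]
contact_force: [-0.5, -0.4, -1.7]
grip_width: 0.0146
```

```bash
cat > st.py <<'E'
from h import *
go((.579,.2065,.0785))
f=grab('side'); P=cloud(f); s=bot.read_state()['tcp_pos']; H=cv2.cvtColor(f['frame'],cv2.COLOR_RGB2HSV)[...,0].astype(int)
m=(np.linalg.norm(P[...,:2]-s[:2],axis=-1)<.04)&(H>50)&(H<90)&(P[...,2]>.008)
q=P[m]; print('green',len(q),'z',q[:,2].min().round(4),q[:,2].max().round(4))
for lo in np.arange(q[:,2].min(),q[:,2].max(),.02):
    k=q[(q[:,2]>=lo)&(q[:,2]<lo+.02)]; print(lo.round(3),k.mean(0).round(4))
E
python3 st.py
```

```text
t 11.02 tcp [0.5799 0.2079 0.2611] q [ 0.23  0.01  1.59 -0.    1.54 -1.54] w 0.0146 F [-0.5 -0.4 -1.7]
 shift(tool now) [-0.0006  0.1826  0.0012] turn [ 0.03  0.1  -0.19]
green 274 z 0.1892 0.4261
0.189 [0.5768 0.2001 0.1999]
0.209 [0.5771 0.2015 0.2192]
0.229 [0.5771 0.2    0.2422]
0.249 [0.5762 0.2002 0.2594]
0.269 [0.5701 0.2031 0.2768]
0.289 [nan nan nan]
0.309 [nan nan nan]
0.329 [nan nan nan]
0.349 [nan nan nan]
0.369 [nan nan nan]
0.389 [nan nan nan]
0.409 [0.5434 0.1924 0.4261]st.py:7: RuntimeWarning: Mean of empty slice.
  k=q[(q[:,2]>=lo)&(q[:,2]<lo+.02)]; print(lo.round(3),k.mean(0).round(4))
  ret = um.true_divide(
```

Upright. Foot offset is 75.7 mm, so contact is expected at TCP z of about 0.0797.

>>> send_rows:
  deltas:
    - [[0, 0.02, 0], [0, 0, 0], 0]
    - [[0, 0.035, 0], [0, 0, 0], 0]
    - [[0, 0.035, 0], [0, 0, 0], 0]
    - [[0, 0.03, 0], [0, 0, 0], 0]
    - [[0, 0.02, 0], [0, 0, 0], 0]

```text
time: 11.48
tcp_pos: [0.5782, 0.2031, 0.1168]
tool_rot: [-0.451, -0.543, 0.547, 0.451]
contact_force: [0.2, 0.2, -1.9]
grip_width: 0.0143
```

>>> send_rows:
  deltas:
    - [[0, 0.015, 0], [0, 0, 0], 0]
    - [[0, 0.01, 0], [0, 0, 0], 0]
    - [[0, 0.006, 0], [0, 0, 0], 0]
    - [[0, 0.003, 0], [0, 0, 0], 0]
    - [[0, 0, 0], [0, 0, 0], 0]

```text
time: 11.9
tcp_pos: [0.5803, 0.2049, 0.0867]
tool_rot: [-0.451, -0.545, 0.546, 0.449]
contact_force: [0.1, 0.3, -1.2]
grip_width: 0.0145
```

>>> send_rows:
  deltas:
    - [[0, 0, 0], [0, 0, 0], 0]
    - [[0, 0.001, 0], [0, 0, 0], 0]
    - [[0, 0.001, 0], [0, 0, 0], 0]
    - [[0, 0, 0], [0, 0, 0], 0]

```text
time: 12.23
tcp_pos: [0.5802, 0.2056, 0.0849]
tool_rot: [-0.451, -0.545, 0.546, 0.449]
contact_force: [-0.4, -0.6, -0.7]
grip_width: 0.0144
```

>>> send_rows:
  deltas:
    - [[0, 0.0015, 0], [0, 0, 0], 0]
    - [[0, 0.0015, 0], [0, 0, 0], 0]
    - [[0, 0.001, 0], [0, 0, 0], 0]
    - [[0, 0, 0], [0, 0, 0], 0]
    - [[0, 0, 0], [0, 0, 0], 0]

```text
time: 12.65
tcp_pos: [0.5798, 0.2055, 0.0801]
tool_rot: [-0.451, -0.545, 0.546, 0.449]
contact_force: [-0.6, -0.0, -1.9]
grip_width: 0.0144
```

>>> send_rows:
  deltas:
    - [[0, 0.0008, 0], [0, 0, 0], 0]
    - [[0, 0.0005, 0], [0, 0, 0], 0]
    - [[0, 0, 0], [0, 0, 0], 0]
    - [[0, 0, 0], [0, 0, 0], 0]

```text
time: 12.98
tcp_pos: [0.5803, 0.2056, 0.0798]
tool_rot: [-0.451, -0.545, 0.546, 0.449]
contact_force: [0.0, -0.2, 3.2]
grip_width: 0.0143
```

Floor contact felt: the force rose from -1.9 to +3.2 N. Releasing gently.

>>> send_rows:
  deltas:
    - [[0, 0, 0], [0, 0, 0], 22]
    - [[0, 0, 0], [0, 0, 0], 26]
    - [[0, 0, 0], [0, 0, 0], 32]
    - [[0, 0, 0], [0, 0, 0], 40]
    - [[0, 0, 0], [0, 0, 0], 45]

```text
time: 13.4
tcp_pos: [0.5798, 0.2055, 0.0788]
tool_rot: [-0.451, -0.545, 0.546, 0.449]
contact_force: [0.7, -0.4, -0.1]
grip_width: 0.038
```

>>> send_rows:
  deltas:
    - [[0, 0, 0], [0, 0, 0], 45]
    - [[0, 0, 0], [0, 0, 0], 45]
    - [[0, 0, 0], [0, 0, 0], 45]

```text
time: 13.65
tcp_pos: [0.5799, 0.2055, 0.079]
tool_rot: [-0.451, -0.545, 0.546, 0.449]
contact_force: [-0.3, -0.1, 0.1]
grip_width: 0.0385
```

```bash
python3 st.py; python3 -c "
from h import *
f=grab('wrist'); save(f,'wrist6')"
```

```text
t 13.65 tcp [0.5799 0.2055 0.079 ] q [ 0.22  0.15  1.75 -0.    1.24 -1.54] w 0.0385 F [-0.3 -0.1  0.1]
 shift(tool now) [0.0012 0.0005 0.0007] turn [-0.   -0.06 -0.2 ]
green 236 z 0.0087 0.1137
0.009 [0.5772 0.1977 0.0186]
0.029 [0.5789 0.1996 0.0382]
0.049 [0.5767 0.1975 0.0615]
0.069 [0.5756 0.1982 0.0775]
0.089 [0.575  0.1997 0.0965]
0.109 [0.5749 0.1845 0.1126]
```

View pics/wrist6.png

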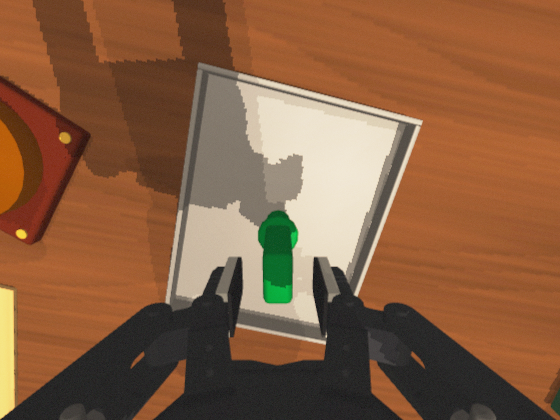

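The stopper stands upright at (278,260), free between the open jaws and well inside the tray. Retreating straight up.

>>> send_rows:
  deltas:
    - [[0, -0.005, 0], [0, 0, 0], 45]
    - [[0, -0.015, 0], [0, 0, 0], 45]
    - [[0, -0.025, 0], [0, 0, 0], 45]
    - [[0, -0.035, 0], [0, 0, 0], 45]
    - [[0, -0.035, 0], [0, 0, 0], 45]

```text
time: 14.17
tcp_pos: [0.5789, 0.2057, 0.1945]
tool_rot: [-0.45, -0.544, 0.547, 0.45]
contact_force: [0.9, 0.2, -0.0]
grip_width: 0.0385
```

>>> send_rows:
  deltas:
    - [[0, -0.03, 0], [0, 0, 0], 45]
    - [[0, -0.02, 0], [0, 0, 0], 45]
    - [[0, 0, 0], [0, 0, 0], 45]
    - [[0, 0, 0], [0, 0, 0], 45]
    - [[0, 0, 0], [0, 0, 0], 45]

```text
time: 14.58
tcp_pos: [0.5792, 0.2059, 0.2427]
tool_rot: [-0.451, -0.544, 0.547, 0.449]
contact_force: [-0.1, 0.4, -1.0]
grip_width: 0.0386
```

```bash
python3 st.py 2>/dev/null; python3 -c "
from h import *
f=grab('side'); save(f,'side7')"
```

```text
t 14.58 tcp [0.5792 0.2059 0.2427] q [ 0.22  0.02  1.61 -0.    1.52 -1.54] w 0.0386 F [-0.1  0.4 -1. ]
 shift(tool now) [ 0.0012  0.1642 -0.0003] turn [-0.11 -0.05 -0.2 ]
green 268 z 0.0085 0.1021
0.008 [0.5769 0.1973 0.0187]
0.028 [0.5783 0.1993 0.0386]
0.048 [0.5763 0.1988 0.0612]
0.068 [0.5784 0.1985 0.0782]
0.088 [0.5787 0.2007 0.0964]
```

View pics/side7.png

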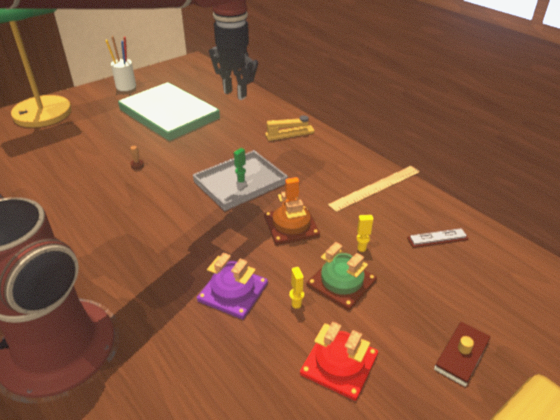

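The green stopper stands in the tray at (240,165). The amber stopper at (292,190) and the decoys haven't moved, and the gripper is clear.

```bash
python3 -c "
from rig import bot
print(bot.hand_in())"
```

```text
the job is handed in; nothing more can be done
None
```

The green stopper is standing foot-down on the floor of the pewter tray, and the job is handed in at about 15 s of the 48 s allowed.

- **Rocking:** I held it by the flat tab and leaned it 15.8° to +y, then 16.0° to −y. The images put both cheeks about 6–7 mm back, against the 3 mm needed.
- **Lift:** It came out with no resistance showing in the force readings.
- **Placing:** I lowered it until the force showed the floor, with the wrist force going from about −1.9 N to +3.2 N, and only then opened the jaws.

**Last checks:** The stopper is upright near the tray's centre, with its top at about 0.102 m where 0.100 m was expected. The gripper is clear of everything, and the amber stopper and the look-alikes stand as before. The force readings I saw stayed under 9 N.

**Disagreements:** The top and side cameras put the stopper's axis 2–4 mm apart in y. I used the wrist camera's value, which lay between them. The gripper also read 14.4 mm on the 16 mm tab, but the grip held throughout.

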